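# Weight a glued herbarium specimen in order of size

## Task

The branch on the mounting sheet has just been glued and must be weighted while it dries. Stand one of the four handled steel weights upright and centred on each of the four blotter pads along the stem, in order of size: the largest on the pad at the thick cut end of the stem, then down to the smallest on the pad at the tip by the flower head. Set them down gently rather than dropping them, and leave the open paste jar standing where it is.

Things in the scene. Friction and masses are not known exactly. Their poses are not given: they have to be found in the camera images.
- weight_xl: the largest mounting weight, loose: a bright steel disc 60 mm in diameter and 24 mm thick with a dark green felt foot and, standing on its centre, a black round handle 18 mm in diameter and 38 mm tall with a flat top, edges rounded 4 mm (62 mm in all). Origin: centre of the underside; z is up through the handle.
- weight_l: the second largest mounting weight, loose: a bright steel disc 49 mm in diameter and 20 mm thick with a dark green felt foot and, standing on its centre, a black round handle 18 mm in diameter and 38 mm tall with a flat top, edges rounded 4 mm (58 mm in all). Origin: centre of the underside; z is up through the handle.
- weight_m: the third largest mounting weight, loose: a bright steel disc 38 mm in diameter and 17 mm thick with a dark green felt foot and, standing on its centre, a black round handle 18 mm in diameter and 38 mm tall with a flat top, edges rounded 4 mm (55 mm in all). Origin: centre of the underside; z is up through the handle.
- weight_s: the smallest mounting weight, loose: a bright steel disc 28 mm in diameter and 14 mm thick with a dark green felt foot and, standing on its centre, a black round handle 18 mm in diameter and 38 mm tall with a flat top, edges rounded 4 mm (52 mm in all). Origin: centre of the underside; z is up through the handle.
- pad_a: one of the four alike grey-blue blotter pads lying along the stem, 46 x 46 mm and 6 mm thick, fixed. Which pad has which place along the stem differs from start to start. Origin: centre of its underside, on the sheet's surface (its top is 6 mm above); z up.
- pad_b: one of the four alike grey-blue blotter pads lying along the stem, 46 x 46 mm and 6 mm thick, fixed. Which pad has which place along the stem differs from start to start. Origin: centre of its underside, on the sheet's surface (its top is 6 mm above); z up.
- pad_c: one of the four alike grey-blue blotter pads lying along the stem, 46 x 46 mm and 6 mm thick, fixed. Which pad has which place along the stem differs from start to start. Origin: centre of its underside, on the sheet's surface (its top is 6 mm above); z up.
- pad_d: one of the four alike grey-blue blotter pads lying along the stem, 46 x 46 mm and 6 mm thick, fixed. Which pad has which place along the stem differs from start to start. Origin: centre of its underside, on the sheet's surface (its top is 6 mm above); z up.
- sheet: cream mounting sheet on a board, fixed, 360 x 230 x 8 mm, a pressed brown branch glued along its middle; it may lie turned any way. Origin: centre of its underside; x runs along the stem from the thick pale cut end (-x; label and packet in the corners there) to the tip with the ochre flower head (+x). Pads lie on top at x about -111, -37, 37, 111 mm, y about 0. No leaf stands above the pads.
- paste_jar: open glass jar of white paste, 72 mm in diameter and 80 mm tall, loose, standing on the bench among the weights; not to be moved. Origin: centre of its underside; z up.
Things that resemble listed ones, but are neither listed nor needed, are in the scene too. What is shaped like the weight_l but blue or red is not meant. What is shaped like the weight_xl but yellow is not meant.

How it is judged:
By the outcome, as a careful person would: the job done as asked, in the order asked, and still so for the second after the job is handed in, with the robot touching nothing.
It also fails if it takes over 106 s, if anything falls off the work surface, if the arm or the gripper's body presses on something with over 40 N, if the wrist force passes 120 N, or if a joint passes its speed limit or range.

## Robot

A 6-joint arm with a two-finger parallel gripper is mounted at the origin on the work surface. World frame = base frame: x ahead of the robot, y to its left, z up, the work surface at z = 0. Lengths are in m, angles in rad, forces in N, time in s.
With the tool pointing down it reaches from about 0.275 to 1 m from the base axis. Payload 8.4 kg.
Tool frame: the origin (TCP) lies on the centre line of the jaws, within the pads' length; the fingertips stand 17 mm ahead of it and the grasp point (between the pads) lies 2 mm behind it (bot.tcp_to_tips is the z of the fingertips in the tool frame, in m); z points along the fingers, y is the line along which they close (so a half turn about z gives the same grasp; the last joint's range is limited). The gripper opens to 85 mm and grips with 20 to 120 N. Pads are 22 mm wide; open, the fingers measure 114 mm over their backs; the gripper's body (76 mm by 85 mm) begins 54 mm behind the grasp point. The pads swing forward as they close: fully open they stand 13 mm farther back than shut.
Start: joints at [1.232, 0.353, 1.633, -0, 1.155, -0.002], TCP at [0.207, 0.59, 0.248] pointing down, gripper open.
Joint ranges: [-2.63, 2.63], [-0.92, 2.1], [0.06, 2.66], [-1.3, 4.44], [0, 2.69], [-3.02, 3.02]. Speed limits (rad/s): [2.22, 2.22, 2.79, 3.14, 3.14, 3.14].

## Interface

Orientations are given as a unit quaternion [x, y, z, w].
In Python, from workcell import bot, hand, kinematics, get_obs, vision, hand_in gives the robot as it stands. The module is installed in compiled form; this text tells all that it offers. Calls block until the motion is done:
- bot.reach(position, orientation): joint-space move of the TCP to a pose.
- bot.servo_line(position, ori=None, velocity=0.15): straight line of the TCP; ori=None keeps the orientation; velocity is the mean speed in m/s.
- bot.goto_joints(angles): joint-space move.
- hand.move_gripper(opening, strength=None): finger opening in m; strength is the grip in N (None keeps the last); returns when the fingers have stopped.
- bot.dwell(seconds).
- kinematics.solve_ik(position, orientation): joint angles nearest the present ones, or None.
- get_obs(): the state.
- vision.read_camera(name): name is "scene" or "side" or "wrist"; returns a dict with "frame" (420x560x3 uint8, red, green, blue), "intrinsics" (3x3 intrinsics, pixels), "view" (4x4, takes a point from world to camera coordinates). Camera axes: x right, y down, z forward; pixel columns grow to the right and rows downward; lengths in m; the calibration is good to about 2 mm. A picture is of the moment at which its call begins. There is no depth.
A pose or a line that the arm cannot do raises bot.IKError and nothing moves.
- hand_in(): hands the job in; it is judged then, once.
The state is a dict: "time_s": time; "joint_pos": joint angles; "joint_vel": joint speeds; "joint_efforts": joint torques, N m; "position": TCP position; "orientation": TCP orientation; "wrist_force": force on the tool from outside, world axes, zero at the start; "ft_torque": the same for the moment, N m; "gripper_width": finger opening in m; "grip_force": force on a finger pad.
Only numpy, scipy, OpenCV 4.12 (cv2) and the standard library are available. Lean on these libraries where they do the work, as an engineer would, in place of code of your own. Each camera call takes 0.05 s, during which the arm holds its last target. There are 200 camera calls.

## Working session

There is one attempt and no reset: what is moved stays moved. The work goes in short steps, each a Python script; the robot and the scene stay as the last script left them, time stands still between calls to the robot, and variables do not carry over. Pictures are saved under pics/ and viewed, at most 14 in all, crops included, and the job is handed in when it is done.

```bash
mkdir -p pics
python3 - <<'E'
from workcell import bot,get_obs,vision
import cv2,numpy as np,pickle
d={}
for n in("scene","side","wrist"):
    c=vision.read_camera(n);d[n]=c
    cv2.imwrite(f"pics/{n}0.png",c["frame"][:,:,::-1])
    V=np.array(c["view"]);print(n,(-V[:3,:3].T@V[:3,3]).round(3),V[2,:3].round(3),c["intrinsics"][0][0])
pickle.dump(d,open("c0.pkl","wb"))
o=get_obs();print(o["time_s"],o["orientation"],bot.tcp_to_tips,o["gripper_width"])
E
```

```text
scene [0.875 0.629 1.214] [-0.276 -0.428 -0.86 ] 539.7453498981615
side [-0.007 -1.063  0.984] [ 0.333  0.715 -0.615] 511.2854789259691
wrist [0.129 0.616 0.373] [ 0.299 -0.107 -0.948] 308.3010716187698
0.15 [ 1.67591206e-01  9.85856427e-01 -5.30945065e-04 -1.08382032e-04] 0.017 0.08559697832347246
```

View pics/scene0.png

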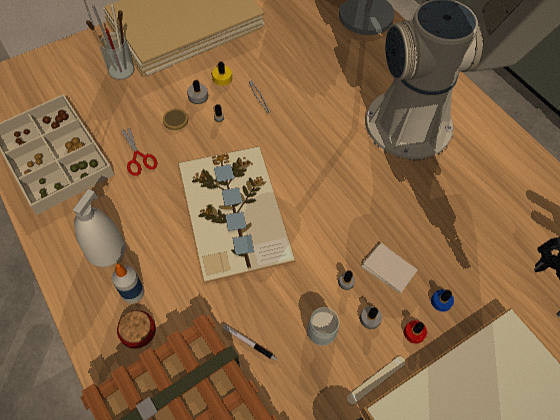

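View pics/side0.png

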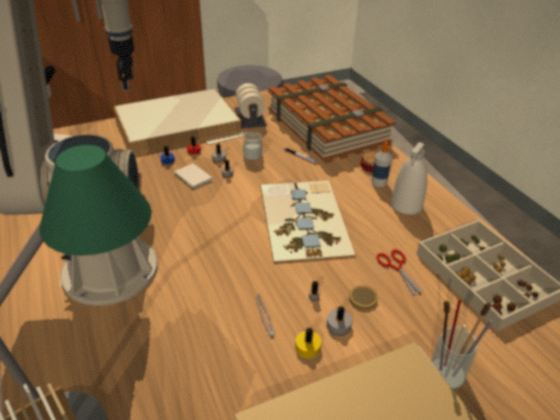

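The scene view shows steel candidates at (198,92), (218,113), (346,281) and (371,316). The yellow (222,73), blue (442,299) and red (415,331) ones are decoys. The sheet's cut end, with the label and packet, is at the bottom (243,245) and its flower tip at the top (224,173). I'll enlarge crops to confirm.

Run:
```python
import pickle,cv2,numpy as np
d=pickle.load(open("c0.pkl","rb"))
def crop(n,x,y,w,h,s):return cv2.resize(d[n]["frame"][y:y+h,x:x+w,::-1],None,fx=s,fy=s,interpolation=cv2.INTER_CUBIC)
a=np.hstack([crop("scene",180,55,80,75,4),crop("scene",300,255,120,75,4)])
b=np.hstack([crop("side",290,270,80,75,4),crop("side",180,125,120,75,4)])
cv2.imwrite("pics/crop1.png",np.vstack([a,b]))
```

```text
(no output)
```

View pics/crop1.png

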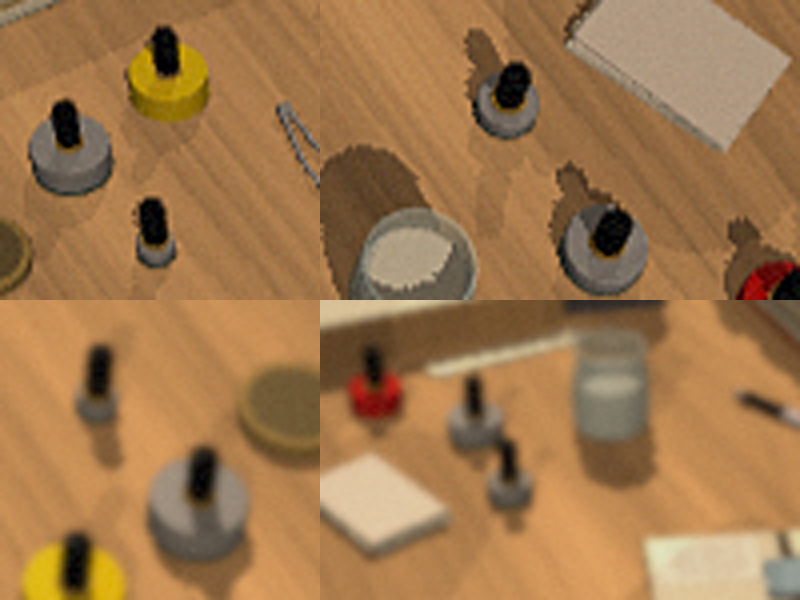

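```bash
cat > tri.py <<'E'
import numpy as np
def P(c):return np.array(c["intrinsics"])@np.array(c["view"])[:3]
def ray(c,uv):
    V=np.array(c["view"]);R=V[:3,:3];o=-R.T@V[:3,3]
    r=R.T@np.linalg.inv(c["intrinsics"])@np.array([*uv,1.]);return o,r
def atz(c,uv,z):
    o,r=ray(c,uv);return o+r*(z-o[2])/r[2]
def tri(obs):
    A=[];
    for c,(u,v) in obs:
        p=P(c);A+=[u*p[2]-p[0],v*p[2]-p[1]]
    X=np.linalg.svd(np.array(A))[2][-1];X=X[:3]/X[3]
    e=[]
    for c,uv in obs:
        q=P(c)@[*X,1];e.append(np.hypot(*(q[:2]/q[2]-uv)))
    return X,max(e)
E
python3 - <<'E'
import pickle,cv2,numpy as np
from scipy import ndimage
d=pickle.load(open("c0.pkl","rb"))
# pads
from tri import *
for n,(x0,y0,x1,y1) in {"scene":(180,150,295,280),"side":(260,175,355,265)}.items():
    f=d[n]["frame"][y0:y1,x0:x1].astype(int)
    m=(f[...,2]>f[...,0]+15)&(f[...,2]>90)
    l,k=ndimage.label(m)
    for i in range(1,k+1):
        ys,xs=np.where(l==i)
        if len(ys)>40:
            uv=(xs.mean()+x0,ys.mean()+y0);print(n,len(ys),np.round(uv,1),atz(d[n],uv,.014).round(4))
E
```

```text
(no output)
```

The enlarged crop confirms all four, upright, with sizes in order: XL scene (197,93), L (371,316), M (346,280), S (219,116). Each is plain steel, unlike the yellow, red and blue ones. Next I triangulate the handle blobs and the pads.

```bash
cat > meas0.py <<'E'
import pickle,cv2,numpy as np
from scipy import ndimage
from tri import *
d=pickle.load(open("c0.pkl","rb"))
def blob(n,box,mask):
    x0,y0,x1,y1=box;m=mask(d[n]["frame"][y0:y1,x0:x1].astype(int))
    l,k=ndimage.label(m);s=ndimage.sum(m,l,range(1,k+1))
    return [(int(s[i-1]),np.array(ndimage.center_of_mass(l==i))[::-1]+(x0,y0)) for i in np.argsort(-s)+1]
dark=lambda f:f.max(2)<45
H={"xl":((190,78,205,95),(332,378-0,0,0)),}
B={"xl":((188,78,208,95),(334,303,348,325)),"s":((210,100,226,118),(308,278,320,302)),
   "m":((340,267,356,285),(222,158,232,175)),"l":((364,303,380,320),(214,142,224,158))}
for k,(a,b) in B.items():
    p=blob("scene",a,dark)[0];q=blob("side",b,dark)[0]
    X,e=tri([(d["scene"],p[1]),(d["side"],q[1])])
    print(k,p[0],q[0],p[1].round(1),q[1].round(1),X.round(4),round(e,2))
print(d["scene"]["frame"][[173,197,245],[224,231,243]],d["side"]["frame"][[241,208],[312,303]])
E
python3 meas0.py
```

```text
xl 61 50 [196.   85.7] [340.  313.5] [ 0.4674 -0.4081  0.0405] 0.04
s 62 39 [217.8 110.2] [314.5 287.7] [ 0.4548 -0.3029  0.0302] 0.15
m 72 16 [347.7 276.1] [226.4 164.5] [0.4404 0.304  0.0335] 0.15
l 78 10 [372.7 312.5] [218.3 149.6] [0.4456 0.4058 0.0327] 0.45
[[109 121 117]
 [113 124 123]
 [107 118 115]] [[153 159 151]
 [149 159 150]]
```

Handle mid heights are 40, 30, 34 and 33 mm, against 43, 33, 36 and 39 mm expected, so the identities and sizes agree. I'll refine with wrist views.

```bash
cat > arm.py <<'E'
import numpy as np
from workcell import bot,hand,get_obs,vision,kinematics,hand_in
def Q(phi):
    a=(phi+np.pi/2)/2;return [np.cos(a),np.sin(a),0,0]
E
python3 - <<'E'
from arm import *
from tri import *
import pickle,cv2
d=pickle.load(open("c0.pkl","rb"))
pp=np.array([atz(d["scene"],p,.014) for p in((243,245),(236,221),(231,197),(224,173))]);print(pp.round(3))
print("jar",atz(d["scene"],(323,322),.07).round(3))
c=pp.mean(0)
w=[]
for x,y,z in((.43,.42,.22),(.43,.29,.22),(c[0],c[1]+.06,.25),(c[0],c[1]-.06,.25),(.46,-.29,.22),(.46,-.42,.22)):
    bot.reach([x,y,z],Q(np.pi/2 if 0 else np.arctan2(y,x)));bot.dwell(.15)
    w.append(vision.read_camera("wrist"))
pickle.dump(w,open("w.pkl","wb"));print(get_obs()["time_s"])
m=np.vstack([np.hstack([cv2.resize(w[i]["frame"],(400,300)) for i in r]) for r in((0,3),(4,5))])
cv2.imwrite("pics/w1.png",m[:,:,::-1])
E
```

```text
[[ 0.606  0.096  0.014]
 [ 0.586  0.028  0.014]
 [ 0.562 -0.041  0.014]
 [ 0.54  -0.116  0.014]]
jar [0.564 0.373 0.07 ]
6.225
```

View pics/w1.png

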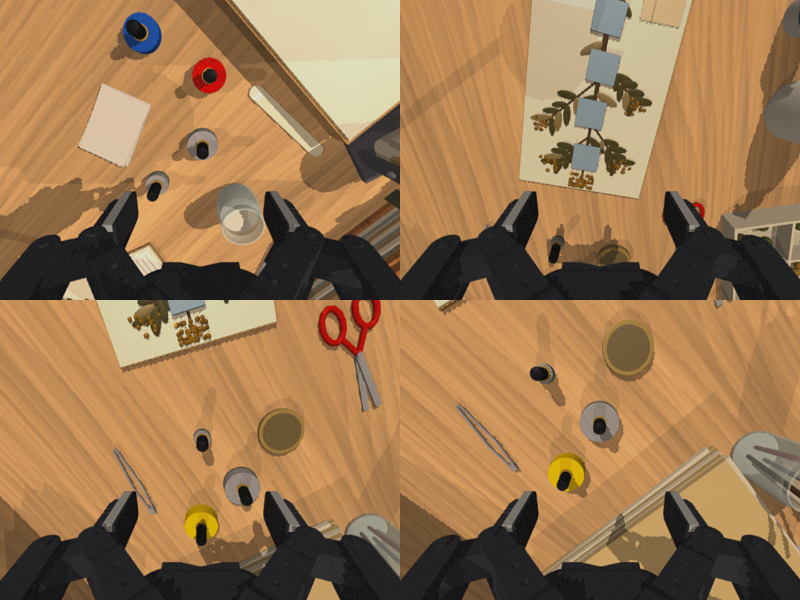

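The wrist mosaic shows M (157,185) and L (203,143) beside the jar (240,213). It also shows the pads in line, with the flower head at the near end (585,178), S (203,440) and XL (241,487). Measuring by blobs over all views.

```bash
cat > m2.py <<'E'
import pickle,cv2,numpy as np
from scipy import ndimage
from tri import *
d=pickle.load(open("c0.pkl","rb"));w=pickle.load(open("w.pkl","rb"))
cams={"sc":d["scene"],"si":d["side"],**{f"w{i}":c for i,c in enumerate(w)}}
rough={"xl":(.4674,-.4081,.043),"l":(.4456,.4058,.039),"m":(.4404,.304,.036),"s":(.4548,-.3029,.033),
"p1":(.606,.096,.014),"p2":(.586,.028,.014),"p3":(.562,-.041,.014),"p4":(.54,-.116,.014)}
def masks(f,pad):
    if not pad: return f.max(2)<40
    h=cv2.cvtColor(f,cv2.COLOR_RGB2HSV)
    return (h[...,0]>75)&(h[...,0]<125)&(h[...,1]>15)&(h[...,2]>80)
out={}
for k,X in rough.items():
    obs=[];t=[]
    for n,c in cams.items():
        q=P(c)@[*X,1]
        if q[2]<=0: continue
        u,v=q[:2]/q[2]
        if not(15<u<545 and 15<v<(405 if n[0]=="s" else 330)):continue
        m=masks(c["frame"],k[0]=="p");l,_=ndimage.label(m)
        y0,x0=int(v),int(u);win=l[max(0,y0-8):y0+9,max(0,x0-8):x0+9];ids=win[win>0]
        if not len(ids):continue
        i=np.bincount(ids).argmax();A=(l==i).sum()
        ys,xs=np.where(l==i)
        if A>6000 or xs.min()==0 or xs.max()==559 or ys.min()==0: continue
        if k[0]=="p": uv=cv2.minAreaRect(np.c_[xs,ys].astype(np.float32))[0]
        else: uv=(xs.mean(),ys.mean())
        obs.append((n,c,uv));t.append((n,int(A)))
    R,e=tri([(c,uv) for _,c,uv in obs]);out[k]=R
    print(k,R.round(4),"err",round(e,2),t)
    h=(X[2]);print("   ",{n:(atz(c,uv,h)[:2]*1000).round(1).tolist() for n,c,uv in obs})
E
python3 m2.py
```

```text
xl [ 0.4672 -0.4088  0.0402] err 1.29 [('sc', 60), ('si', 47), ('w4', 360), ('w5', 293)]
    {'sc': [468.0, -405.9], 'si': [465.7, -410.7], 'w4': [468.0, -408.5], 'w5': [468.0, -408.1]}
l [0.4465 0.4058 0.0333] err 2.32 [('sc', 77), ('si', 10), ('w0', 300), ('w1', 347)]
    {'sc': [447.0, 407.4], 'si': [443.4, 395.1], 'w0': [447.3, 405.8], 'w1': [447.3, 405.5]}
m [0.4407 0.303  0.0337] err 1.8 [('sc', 70), ('si', 15), ('w0', 332), ('w1', 283)]
    {'sc': [441.6, 304.3], 'si': [438.7, 299.2], 'w0': [441.6, 302.4], 'w1': [441.7, 302.5]}
s [ 0.4547 -0.3028  0.0306] err 0.66 [('sc', 61), ('si', 34), ('w4', 281), ('w5', 336)]
    {'sc': [455.2, -300.8], 'si': [453.8, -305.0], 'w4': [455.3, -302.9], 'w5': [455.3, -302.7]}
p1 [0.6044 0.0923 0.0101] err 0.84 [('sc', 267), ('w2', 1461)]
    {'sc': [605.1, 94.3], 'w2': [604.7, 92.1]}
p2 [0.587  0.0245 0.0106] err 0.62 [('sc', 241), ('w2', 1223), ('w3', 1731)]
    {'sc': [587.6, 26.5], 'w2': [587.2, 24.8], 'w3': [587.4, 24.3]}
p3 [ 0.5585 -0.0447  0.0102] err 0.65 [('sc', 230), ('w2', 1081), ('w3', 1424)]
    {'sc': [559.4, -42.3], 'w2': [559.0, -43.7], 'w3': [558.6, -44.2]}
p4 [ 0.5401 -0.1197  0.0113] err 0.91 [('sc', 209), ('w2', 922), ('w3', 1193)]
    {'sc': [540.7, -117.3], 'w2': [540.6, -119.2], 'w3': [540.5, -119.6]}
```

Wrist views agree to within 1 mm at the given heights (the scene camera has a 2 mm y bias). The pads are 70, 74 and 78 mm apart and span 222 mm, as described. XL goes first, since the arm is right there.

```bash
cat >> arm.py <<'E'
W={"xl":(.468,-.4083,.024),"l":(.4473,.4057,.020),"m":(.4417,.3025,.017),"s":(.4553,-.3028,.014)}
PAD={"xl":(.6047,.0922),"l":(.5873,.0245),"m":(.5588,-.0440),"s":(.5405,-.1194)}
PHI=np.radians(-17)
def pick(k):
    x,y,t=W[k];z=t+.023;q=Q(np.arctan2(y,x))
    hand.move_gripper(.045)
    bot.reach([x,y,z+.10],q);bot.servo_line([x,y,z+.03],velocity=.2)
    bot.servo_line([x,y,z],velocity=.08)
    hand.move_gripper(.0,60)
    o=get_obs();print(k,"grip",round(o["gripper_width"],4),round(o["grip_force"],1),o["time_s"])
    bot.servo_line([x,y,z+.13],velocity=.2)
    o=get_obs();print("lifted",round(o["gripper_width"],4),np.round(o["wrist_force"],1),o["time_s"])
def place(k):
    x,y=PAD[k];z=W[k][2]+.023+.014
    bot.reach([x,y,z+.11],Q(PHI));bot.servo_line([x,y,z+.006],velocity=.15);bot.dwell(.2)
    f0=get_obs()["wrist_force"][2]
    for h in np.arange(.005,-.0031,-.001):
        bot.servo_line([x,y,z+h],velocity=.02);bot.dwell(.05)
        f=get_obs()["wrist_force"][2]
        if f-f0>2.5: break
    print(k,"contact h",round(h,4),"df",round(f-f0,1))
    hand.move_gripper(.032);bot.dwell(.1)
    bot.servo_line([x,y,z+.03],velocity=.06);bot.servo_line([x,y,z+.14],velocity=.2)
    print(get_obs()["time_s"])
E
python3 - <<'E'
from arm import *
import cv2
pick("xl");place("xl")
x,y=PAD["xl"]
bot.reach([x,y,.24],Q(PHI));bot.dwell(.2)
import pickle;c=vision.read_camera("wrist");pickle.dump(c,open("a1.pkl","wb"));cv2.imwrite("pics/a1.png",c["frame"][:,:,::-1]);print(get_obs()["time_s"])
E
```

```text
xl grip 0.0165 58.4 8.4917
lifted 0.0163 [-0.2  0.1 -6.3] 9.2917
xl contact h 0.0 df 8.1
15.7667
16.3
```

View pics/a1.png

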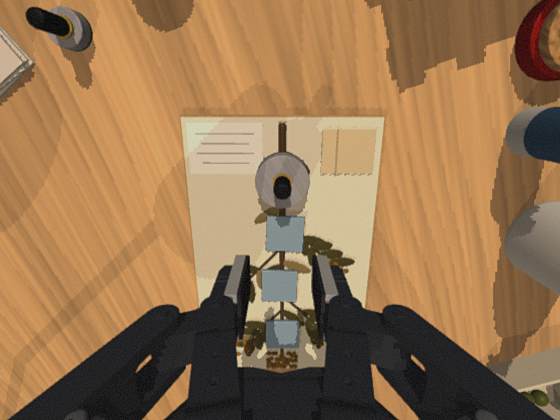

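XL stands upright at (283,183) on the cut-end pad, and contact came exactly at the predicted height. I'll continue with the rest.

Run:
```python
from arm import *
import cv2,pickle
for k in("s","m","l"): pick(k);place(k)
w=[]
for y in(.1,.0):
    bot.reach([.57,y,.27],Q(PHI));bot.dwell(.2);w.append(vision.read_camera("wrist"))
w+=[vision.read_camera("scene")]
pickle.dump(w,open("f.pkl","wb"));print(get_obs()["time_s"])
cv2.imwrite("pics/f.png",np.vstack([np.hstack([cv2.resize(w[i]["frame"],(400,300)) for i in(0,1)]),np.hstack([cv2.resize(w[2]["frame"][130:290,150:363],(400,300)),cv2.resize(w[1]["frame"][80:280,147:414],(400,300))])])[:,:,::-1])
```

```text
s grip 0.0168 58.5 19.575
lifted 0.0164 [ 0.1  0.9 -1.7] 20.375
s contact h 0.0 df 6.7
25.7917
m grip 0.0161 58.4 29.075
lifted 0.0166 [ 0.4 -0.3 -1.9] 29.875
m contact h 0.0 df 6.8
35.8333
l grip 0.0162 58.4 39.2083
lifted 0.0163 [-0.3  0.3 -3.7] 40.0083
l contact h 0.0 df 9.9
46.1
47.6417
```

View pics/f.png

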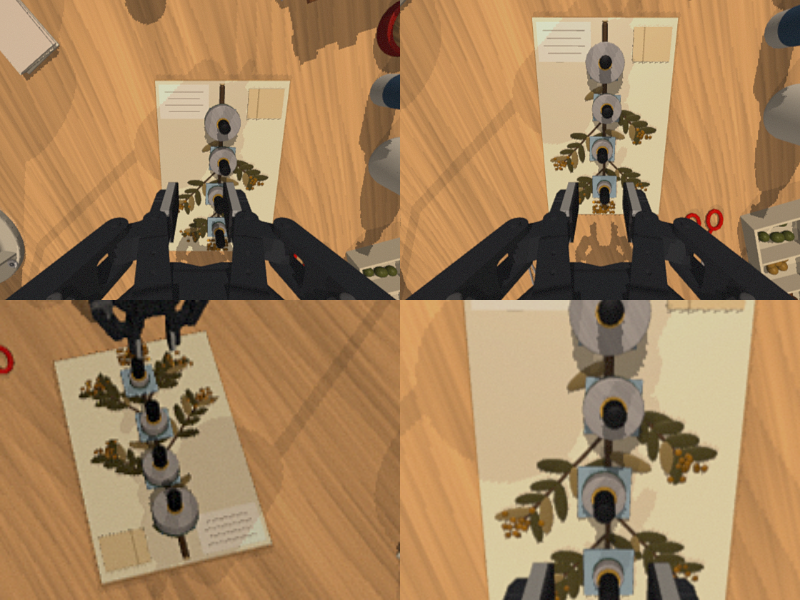

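All four are upright in the right order (XL, L, M, S from cut end to tip). I'll check the centring numerically and the pads against a model outline.

Run:
```python
from arm import W,PAD
from tri import *
from scipy import ndimage
import pickle,cv2
w=pickle.load(open("f.pkl","rb"))
for k in PAD:
    X=(*PAD[k],W[k][2]+.033)
    r={}
    for n,c in(("w0",w[0]),("w1",w[1])):
        q=P(c)@[*X,1];u,v=q[:2]/q[2];l,_=ndimage.label(c["frame"].max(2)<40)
        win=l[int(v)-6:int(v)+7,int(u)-6:int(u)+7];ids=win[win>0]
        if len(ids):
            i=np.bincount(ids).argmax();A=(l==i).sum()
            if A<1500:
                ys,xs=np.where(l==i);r[n]=((atz(c,(xs.mean(),ys.mean()),X[2])[:2]-X[:2])*1000).round(1)
    print(k,r)
# overlay
c=w[1];s=3;im=cv2.resize(c["frame"],None,fx=s,fy=s,interpolation=cv2.INTER_CUBIC)[:,:,::-1].copy()
def pr(p):
    q=P(c)@[*p,1];return (q[:2]/q[2]+.5)*s-.5
a=np.radians(73.2)
R=np.array([[np.cos(a),-np.sin(a)],[np.sin(a),np.cos(a)]])
for k,p in PAD.items():
    pts=[pr((*(np.array(p)+R@np.array(o)*.023),.014)) for o in((1,1),(1,-1),(-1,-1),(-1,1))]
    cv2.polylines(im,[np.array(pts).astype(np.int32)],True,(0,0,255),1)
    rad={"xl":.03,"l":.0245,"m":.019,"s":.014}[k]
    pts=[pr((p[0]+rad*np.cos(t),p[1]+rad*np.sin(t),.014+W[k][2])) for t in np.linspace(0,6.28,60)]
    cv2.polylines(im,[np.array(pts).astype(np.int32)],True,(0,255,0),1)
cv2.imwrite("pics/ov.png",im[130:730+130,550:1150][:600])
```

```text
xl {'w0': array([ 0.3, -0. ]), 'w1': array([0.4, 0.1])}
l {'w0': array([ 0.1, -0.5]), 'w1': array([ 0.3, -0.6])}
m {'w1': array([ 0.3, -0.4])}
s {'w0': array([-0.1, -0.8]), 'w1': array([-0.2, -0.6])}
```

View pics/ov.png

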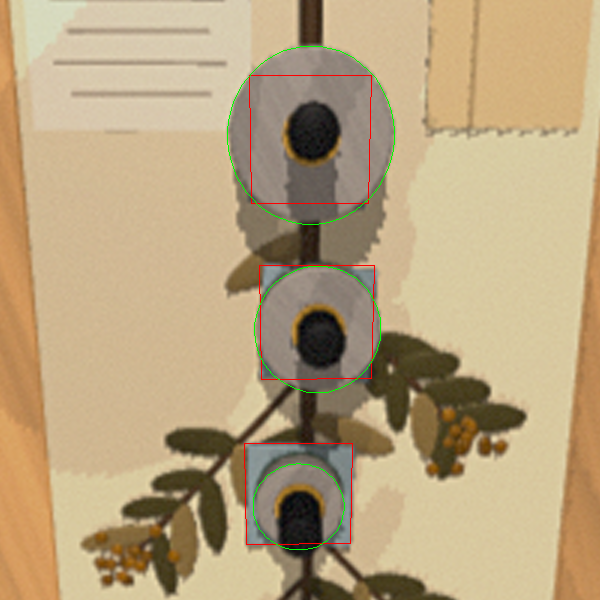

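The overlay matches the discs and pads: XL at (313,135), L at (318,328) and M at (300,505) are centred within about 1 mm. S also measures within 1 mm. The arm is clear, so I'm handing in.

```bash
python3 -c "
from workcell import hand_in;print(hand_in())"
```

```text
the job is handed in; nothing more can be done
None
```

All four weights stand upright on their pads, XL, L, M and S from the cut end to the tip and each centred to about 1 mm by my measurements; the robot never went near the paste jar, and I handed in at about 48 s of the 106 s allowed.

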